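# Pack the salon colouring basket

## Robot

A 7-joint arm with a two-finger parallel gripper is mounted at the origin on the work surface. World frame = base frame: x ahead of the robot, y to its left, z up, the work surface at z = 0. Lengths are in m, angles in rad, forces in N, time in s.
With the tool pointing down it reaches from about 0.4 to 0.85 m from the base axis. Payload 10.4 kg.
Tool frame: the origin (TCP) lies at the centre of the arm's flange, where the gripper is bolted on; the fingertips stand 173 mm ahead of it and the grasp point (between the pads) lies 155 mm ahead of it (manip.nose_length is the distance from the TCP to the fingertips, in m); z points along the fingers, x is the direction in which the jaws open and shut, and the axes are right-handed (so a half turn about z gives the same grasp; the last joint's range is limited). The gripper opens to 85 mm and grips with 20 to 120 N. Pads are 22 mm wide; open, the fingers measure 114 mm over their backs; the gripper's body (76 mm by 85 mm) begins 54 mm behind the grasp point. The pads swing forward as they close: fully open they stand 13 mm farther back than shut.
Start: joints at [-1.207, 0.332, -0.065, 1.46, 0.022, 1.35, -0.088], TCP at [0.236, 0.579, 0.405] pointing down, gripper open.
Joint ranges: [-2.6, 2.6], [-0.5, 2.12], [-1.47, 1.34], [0.16, 2.42], [-1.27, 4.41], [0.06, 2.06], [-2.6, 2.6]. Speed limits (rad/s): [2.22, 2.22, 2.79, 2.79, 3.14, 3.14, 3.14].

## Interface

Orientations are given as a unit quaternion [x, y, z, w].
In Python, from workcell import status, cams, order, manip gives the robot as it stands.
- The arm moves only by the tool servo_tool, never from a script. Its argument "motion" is a list that holds one entry, the list of rows, each a list of 6 numbers: the shift along the tool's x, y, z in units of 50 mm (1.0 is 50 mm), then the turn, a rotation vector about the tool's x, y, z in units of 5 degrees (1.0 is 5 degrees). In form: [[[x, y, z, ax, ay, az], ...]]. A call has 1 to 12 rows; each row shifts and turns the pose as measured when the row begins, along the tool's axes as they then stand; what a row does not reach is not made up. A row lasts 1/10 s, in which the tool goes at most 50 mm and 8.59 degrees, less where a joint would pass 70% of its speed; a pose out of reach is approached as far as the arm can. A call is refused whole if a number of a shift passes 1 or a number of a turn 1, either way. A call with a gripper value outside its range is refused whole. "jaw" is the closure in counts, from 0 (fully open) to 255 (shut), set as the call begins (left out, the last holds). The fingers move at their own pace and stop on an object; "force" is the grip in N (left out, the last holds). Time passes only in rows, so rows that do not move let the fingers close. It gives the time, the measured TCP pose, the force and the opening at its end, in the units of the state.
- status.get_obs(): the state, without advancing time (a new reading comes with each control period).
- cams.camera(name): name is "side" or "top"; returns a dict with "color" (480x640x3 uint8, red, green, blue), "vertical_fov" (degrees; the focal length in pixels is half the picture's height over the tangent of half this angle, whatever the lens; pixels are square), "cx", "cy" (the principal point, pixels), "extrinsics" (4x4, takes a point from camera to world coordinates). Camera axes: x right, y down, z forward; pixel columns grow to the right and rows downward; lengths in m; the calibration is good to about 2 mm. A picture is of the moment at which its call begins. There is no depth.
- order.hand_in(): hands the job in, once; it reports no verdict.
The state is a dict: "clock": time; "joint_pos": joint angles; "joint_velocities": joint speeds; "tau": joint torques, N m; "position": TCP position; "ee_rot": TCP orientation; "ft_force": force on the tool from outside, world axes, zero at the start; "torque": the same for the moment, N m; "grip_width": opening from 0.0 (shut) to 1.0 (fully open).
Only numpy, scipy, OpenCV 4.12 (cv2) and the standard library are available. Lean on these libraries where they do the work, as an engineer would, in place of code of your own. Each camera call takes 0.05 s, during which the arm holds its last target.

## Task

Pack the red basket for the next colour client: set the blue bottle, the purple jar, the yellow cup and the white hair clip (it lies in the dark grey tub) each upright in the middle of the basket pad of its own colour, and let go of them. The orange bottle and the orange jar belong to another client: leave them standing where they are.

Things in the scene. Friction and masses are not known exactly. Their poses are not given: they have to be found in the camera images.
- blue_bottle: loose all-blue round bottle, upright: body 38 mm in diameter up to 44 mm high, then a shoulder and a 22 mm wide cap, 64 mm high in all, about 70 g. Origin: centre of its underside, z up its axis; goes on the blue pad. Stands on the table, 40 mm or more clear of other things except a flat comb (3 mm high). A fixed grey timer (52 mm wide, 25 mm high) stands among them.
- purple_jar: loose all-purple round jar, upright, 45 mm high: body 40 mm in diameter up to 28 mm, above it a lid 44 mm in diameter, about 80 g. Origin: centre of its underside, z up its axis; goes on the purple pad. Stands on the table, 40 mm or more clear of other things except a flat comb (3 mm high). A fixed grey timer (52 mm wide, 25 mm high) stands among them.
- yellow_cup: loose yellow cup, open at the top, upright, 60 mm high, round, tapered: 46 mm in diameter at the rim, narrower at the foot; about 40 g. Origin: centre of its underside, z up its axis; goes on the yellow pad. Stands on the table, 40 mm or more clear of other things except a flat comb (3 mm high). A fixed grey timer (52 mm wide, 25 mm high) stands among them.
- white_clip: loose white claw hair clip: a block 44 mm long (its x), 20 mm wide (its y; grip across this), 24 mm high, about 20 g. Origin: centre of its underside, z up. Starts on the floor (4 mm thick) within 15 mm of the centre of a fixed open dark grey tub, 170 x 170 mm, walls 4 mm thick, 45 mm high, across the table from the basket. Goes on the white pad, turned any way, same side up
- orange_bottle: loose all-orange round bottle, upright: body 38 mm in diameter up to 44 mm high, then a shoulder and a 22 mm wide cap, 64 mm high in all, about 70 g. Origin: centre of its underside, z up its axis. Look-alike of the blue bottle: must stay where it is. Stands on the table, 40 mm or more clear of other things except a flat comb (3 mm high). A fixed grey timer (52 mm wide, 25 mm high) stands among them.
- orange_jar: loose all-orange round jar, upright, 45 mm high: body 40 mm in diameter up to 28 mm, above it a lid 44 mm in diameter, about 80 g. Origin: centre of its underside, z up its axis. Look-alike of the purple jar: must stay where it is. Stands on the table, 40 mm or more clear of other things except a flat comb (3 mm high). A fixed grey timer (52 mm wide, 25 mm high) stands among them.
- blue_pad: flat blue square pad, 76 x 76 x 2 mm, fixed on the floor of the open red basket. Origin: centre of its underside (surface 2 mm above); x, y along its edges, parallel to the basket walls. Four pads in a shuffled 2 x 2 square, 98 mm between centres. Basket fixed, 240 x 240 mm, walls 5 mm thick, rim 25 mm above the table; each pad centre is 66 mm from the two nearest walls
- purple_pad: flat purple square pad, 76 x 76 x 2 mm, fixed on the floor of the open red basket. Origin: centre of its underside (surface 2 mm above); x, y along its edges, parallel to the basket walls. Four pads in a shuffled 2 x 2 square, 98 mm between centres. Basket fixed, 240 x 240 mm, walls 5 mm thick, rim 25 mm above the table; each pad centre is 66 mm from the two nearest walls
- yellow_pad: flat yellow square pad, 76 x 76 x 2 mm, fixed on the floor of the open red basket. Origin: centre of its underside (surface 2 mm above); x, y along its edges, parallel to the basket walls. Four pads in a shuffled 2 x 2 square, 98 mm between centres. Basket fixed, 240 x 240 mm, walls 5 mm thick, rim 25 mm above the table; each pad centre is 66 mm from the two nearest walls
- white_pad: flat white square pad, 76 x 76 x 2 mm, fixed on the floor of the open red basket. Origin: centre of its underside (surface 2 mm above); x, y along its edges, parallel to the basket walls. Four pads in a shuffled 2 x 2 square, 98 mm between centres. Basket fixed, 240 x 240 mm, walls 5 mm thick, rim 25 mm above the table; each pad centre is 66 mm from the two nearest walls
Mind the look-alikes: they are no part of the job. Several things look just like the white_clip: the one meant starts farthest to the robot's left.

How it is judged:
At the end, for the whole second after the job is handed in: Blue bottle, purple jar, yellow cup and white clip rest released and still on the pad of their own colour, upright (0.15 rad), centres within 15 mm, undersides within 5 mm of its surface; the orange bottle and jar stand upright within 20 mm of where they started (horizontal distance between blue_bottle and blue_pad below 0.015 m and z of blue_bottle in the frame of blue_pad below 0.007 m and angle between each of blue_bottle, purple_jar, yellow_cup, white_clip, orange_bottle, orange_jar's own z axis and vertical below 0.15 rad and linear speed of each of blue_bottle, purple_jar, yellow_cup, white_clip below 0.02 m/s and horizontal distance between purple_jar and purple_pad below 0.015 m and z of purple_jar in the frame of purple_pad below 0.007 m and horizontal distance between yellow_cup and yellow_pad below 0.015 m and z of yellow_cup in the frame of yellow_pad below 0.007 m and horizontal distance between white_clip and white_pad below 0.015 m and z of white_clip in the frame of white_pad below 0.007 m and distance of each of orange_bottle, orange_jar from where it was at the start of the episode below 0.02 m); the robot touches nothing.
It fails at once if an orange look-alike is knocked over or carried off its place (more than 20 mm) (distance of any of orange_bottle, orange_jar from where it was at the start of the episode above 0.02 m or angle between any of orange_bottle, orange_jar's own z axis and vertical above 0.5 rad).
It also fails if it takes over 112 s, if anything falls off the work surface, if the arm or the gripper's body presses on something with over 40 N, if the wrist force passes 120 N, or if a joint passes its speed limit or range.

## Working session

There is one attempt and no reset: what is moved stays moved. The work goes in short steps, Python scripts to look and compute and a tool call to move; the robot and the scene stay as the last step left them, time stands still between calls to the robot, and variables do not carry over. Pictures are saved under pics/ and viewed, and the job is handed in when it is done.

Besides the shell and the picture viewer there is one more tool, called after ">>>" in YAML: its name, and indented under it one key for each argument. servo_tool: Moves the arm, as the interface text tells. Its arguments: {"type":"object","properties":{"motion":{"type":"array","items":{"type":"array","items":{"type":"array","items":{"type":"number"}}}},"jaw":{"type":"number"},"force":{"type":"number"}},"required":["motion"]}

```bash
mkdir -p pics; ls; python3 - <<'E'
from workcell import status,cams,manip
import cv2,numpy as np,json
print(status.get_obs()); print(manip.nose_length)
for n in("top","side"):
    c=cams.camera(n); cv2.imwrite(f"pics/{n}0.png",c["color"][:,:,::-1])
    print(n,c["vertical_fov"],c["cx"],c["cy"],np.round(c["extrinsics"],4).tolist(),[k for k in c])
E
```

```text
pics
{'clock': 0.0, 'joint_pos': array([-1.20659712,  0.33285276, -0.06472614,  1.46093288,  0.02158347,
        1.34991119, -0.08849219]), 'joint_velocities': array([-0.00065991, -0.00012194, -0.00074971,  0.0003991 ,  0.00019012,
       -0.00225515,  0.0005546 ]), 'tau': array([ 4.38551433e-04, -6.25458241e+01,  4.96110041e-02, -3.91602695e+01,
        1.63677055e-02,  1.01311714e-02,  4.03826834e-05]), 'position': array([0.23569528, 0.57871189, 0.40393179]), 'ee_rot': array([ 8.29813028e-01,  5.58041076e-01, -5.72912011e-04,  4.10296555e-04]), 'ft_force': array([-0.15973333, -0.29071383,  1.22740885]), 'torque': array([0.02196315, 0.03633229, 0.00355418]), 'grip_width': 0.998503930830814}
0.1734
top 46.638493642435016 328.48492422327024 252.00187451411006 [[0.0125, -0.9989, 0.0451, 0.4741], [-0.9996, -0.0113, 0.0248, -0.0495], [-0.0243, -0.0454, -0.9987, 1.3121], [0.0, 0.0, 0.0, 1.0]] ['color', 'vertical_fov', 'cx', 'cy', 'extrinsics']
side 49.185375027942584 307.5252986361536 225.04930164029585 [[0.9953, -0.0672, 0.07, 0.4688], [-0.0948, -0.5215, 0.8479, -1.1098], [-0.0204, -0.8506, -0.5255, 0.6938], [0.0, 0.0, 0.0, 1.0]] ['color', 'vertical_fov', 'cx', 'cy', 'extrinsics']
```

View pics/top0.png

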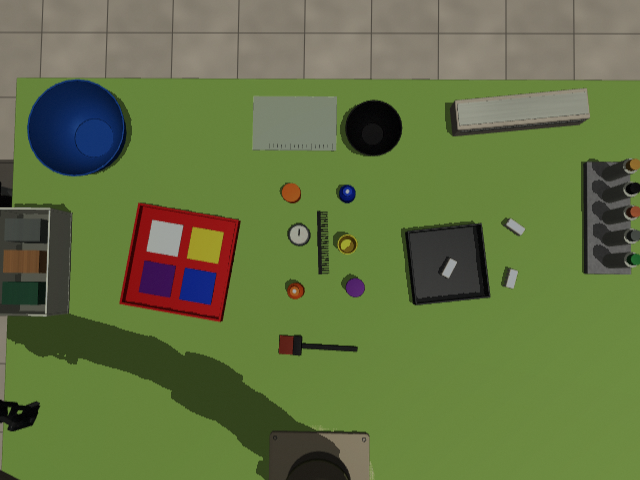

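View pics/side0.png

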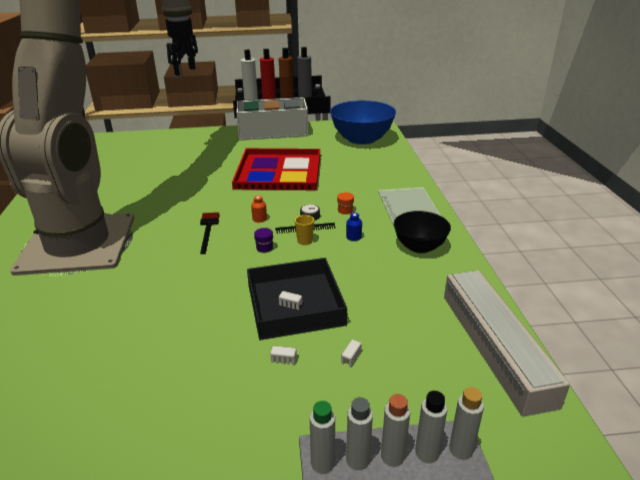

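```bash
cat > h.py <<'E'
import numpy as np,cv2
from scipy.optimize import least_squares
from workcell import status,cams
def K(c):
    f=240/np.tan(np.radians(c["vertical_fov"])/2); return f
def proj(c,P):
    E=np.asarray(c["extrinsics"]);q=(np.atleast_2d(P)-E[:3,3])@E[:3,:3]
    return np.c_[c["cx"]+K(c)*q[:,0]/q[:,2],c["cy"]+K(c)*q[:,1]/q[:,2]]
def ray(c,uv,z):
    E=np.asarray(c["extrinsics"]);uv=np.atleast_2d(uv)
    d=np.c_[(uv[:,0]-c["cx"])/K(c),(uv[:,1]-c["cy"])/K(c),np.ones(len(uv))]@E[:3,:3].T
    return E[:3,3]+d*((z-E[2,3])/d[:,2])[:,None]
R={'red':[(0,0),(179,180)],'blue':[(112,128)],'purple':[(129,150)],'orange':[(4,14)],'yellow':[(20,32)]}
H={'blue':(110,127),'purple':(128,150),'orange':(3,16),'yellow':(18,33)}
def mask(c,col):
    h=cv2.cvtColor(c["color"],cv2.COLOR_RGB2HSV)
    if col=='white': return cv2.inRange(h,(0,0,110),(179,60,255))
    lo,hi=H[col]; return cv2.inRange(h,(lo,110,40),(hi,255,255))
def blobs(m,mn=25):
    n,l,s,ce=cv2.connectedComponentsWithStats(m)
    return [(i,s[i].tolist(),ce[i].round(1).tolist()) for i in range(1,n) if s[i,4]>=mn],l
prof={'bottle':[(.019,0),(.019,.044),(.011,.052),(.011,.064)],'jar':[(.020,0),(.020,.028),(.022,.028),(.022,.045)],'cup':[(.016,0),(.023,.06)]}
def hullc(c,kind,xy,z0=0):
    t=np.linspace(0,2*np.pi,40)
    p=np.vstack([np.c_[xy[0]+r*np.cos(t),xy[1]+r*np.sin(t),0*t+z+z0] for r,z in prof[kind]])
    h=cv2.convexHull(proj(c,p).astype(np.float32)); M=cv2.moments(h); return np.array([M['m10']/M['m00'],M['m01']/M['m00']]),M['m00'],cv2.boundingRect(h)
def maskc(l,i):
    cs,_=cv2.findContours((l==i).astype(np.uint8),0,1); h=cv2.convexHull(max(cs,key=cv2.contourArea)).astype(np.float32);M=cv2.moments(h);return np.array([M['m10']/M['m00'],M['m01']/M['m00']])
E
python3 - <<'E'
from h import *
import pickle
C={n:cams.camera(n) for n in("top","side")}; pickle.dump(C,open("c0.pkl","wb"))
for n in C:
  for col in list(H)+['white']:
    b,_=blobs(mask(C[n],col)); print(n,col,[(x[1],x[2]) for x in b if x[1][4]<3000])
E
```

```text
top blue [([339, 185, 16, 18, 198], [346.9, 193.2]), ([179, 268, 37, 36, 1008], [197.4, 285.7])]
top purple [([139, 261, 37, 36, 983], [156.8, 278.6]), ([346, 278, 18, 19, 266], [354.6, 287.1])]
top orange [([282, 183, 19, 20, 294], [291.0, 192.7]), ([138, 203, 29, 5, 29], [152.0, 204.8]), ([630, 206, 10, 12, 94], [634.6, 211.3]), ([198, 213, 27, 5, 27], [211.0, 215.0]), ([3, 250, 37, 23, 821], [20.9, 261.1]), ([287, 283, 17, 16, 204], [295.2, 290.4]), ([279, 335, 15, 19, 254], [285.7, 344.4])]
top yellow [([629, 158, 11, 13, 107], [634.4, 163.9]), ([187, 227, 37, 37, 1036], [204.8, 244.9]), ([337, 234, 21, 20, 325], [346.8, 243.7])]
top white [([0, 0, 42, 32, 1335], [20.4, 15.4]), ([43, 0, 64, 32, 2040], [74.5, 15.5]), ([108, 0, 65, 32, 2054], [139.7, 15.5]), ([239, 0, 66, 33, 2099], [271.2, 15.6]), ([372, 0, 66, 33, 2178], [404.5, 16.0]), ([439, 0, 66, 33, 2178], [471.5, 16.0]), ([507, 0, 66, 33, 2178], [539.5, 16.0]), ([0, 33, 41, 64, 2110], [17.9, 59.4]), ([41, 33, 65, 45, 2864], [73.1, 54.9]), ([106, 33, 66, 45, 2883], [138.5, 55.0]), ([238, 34, 66, 45, 2916], [270.7, 55.9]), ([
[... 2631 characters left out ...]
, [141.1, 123.0]), ([89, 120, 17, 12, 159], [97.4, 125.3]), ([283, 158, 26, 11, 240], [296.0, 162.8]), ([619, 162, 21, 28, 257], [631.0, 175.2]), ([379, 188, 60, 36, 1167], [406.2, 201.3]), ([302, 204, 16, 9, 114], [309.6, 208.4]), ([279, 291, 23, 17, 182], [290.0, 296.7]), ([341, 340, 20, 23, 223], [350.6, 349.5]), ([271, 346, 25, 12, 236], [282.8, 351.3]), ([458, 396, 26, 18, 151], [470.1, 407.2]), ([422, 399, 25, 19, 153], [433.4, 410.6]), ([385, 403, 25, 18, 151], [395.9, 414.4]), ([348, 407, 24, 18, 148], [358.8, 418.5]), ([310, 412, 25, 17, 146], [321.2, 422.2]), ([409, 425, 9, 19, 99], [413.2, 430.7]), ([372, 428, 11, 14, 94], [377.5, 432.9]), ([336, 432, 11, 10, 74], [341.3, 435.2])]
```

```bash
cat > m.py <<'E'
from h import *
import pickle
C=pickle.load(open("c0.pkl","rb"))
O={'blue':('bottle',(346.9,193.2),(353.7,227.4)),'purple':('jar',(354.6,287.1),(262.4,238.3)),'yellow':('cup',(346.8,243.7),(304.3,228.5)),
'orange_b':('bottle',(295.2,290.4),(258.5,209.6)),'orange_j':('jar',(291,192.7),(345.2,202.6))}
for k,(kind,a,b) in O.items():
  out=[]
  for n,px in(("top",a),("side",b)):
    c=C[n];b_,l=blobs(mask(c,k.split('_')[0]))
    i=min(b_,key=lambda t:np.hypot(*(np.array(t[2])-px)))
    u=maskc(l,i[0])
    s=least_squares(lambda q:hullc(c,kind,q)[0]-u,ray(c,[px],.03)[0,:2],diff_step=1e-3)
    out.append((s.x.round(4).tolist(),hullc(c,kind,s.x)[2],i[1][:4]))
  print(k,out)
P={'blue':((197.4,285.7),(260.3,176)),'purple':((156.8,278.6),(264.4,162.7)),'yellow':((204.8,244.9),(293.2,176.5)),'white':((164.5,237.8),(296,162.8))}
for z in(.002,.006):
 W={}
 for k,(a,b) in P.items(): W[k]=ray(C['top'],[a],z)[0,:2];print(z,k,W[k].round(4),ray(C['side'],[b],z)[0,:2].round(4))
 print([np.linalg.norm(W[a]-W[b]).round(4) for a,b in(('blue','purple'),('blue','yellow'),('white','yellow'),('white','purple'))])
# clip
for n,px in(('top',(449,267.8)),('side',(290,296.7))):
  c=C[n];b,l=blobs(mask(c,'white'));i=min(b,key=lambda t:np.hypot(*(np.array(t[2])-px)))
  cs,_=cv2.findContours((l==i[0]).astype(np.uint8),0,1);r=cv2.minAreaRect(cs[0]);box=cv2.boxPoints(r)
  print(n,r,ray(c,[px],.028).round(4),ray(c,[px],.016).round(4),ray(c,box,.028).round(4).tolist())
  x,y=map(int,px);crop=c["color"][max(0,y-70):y+70,x-90:x+90,::-1];cv2.imwrite(f"pics/clip_{n}.png",cv2.resize(crop,None,fx=4,fy=4,interpolation=cv2.INTER_CUBIC))
tb=C['top']['color'];h=cv2.cvtColor(tb,cv2.COLOR_RGB2HSV);m=cv2.inRange(h,(0,0,0),(179,255,45))
b,l=blobs(m,1500);print([(x[1],x[2]) for x in b])
E
python3 m.py
```

```text
blue [([0.6696, -0.0584], (338, 183, 18, 20), [339, 185, 16, 18]), ([0.6669, -0.0568], (345, 211, 17, 30), [347, 212, 15, 29])]
purple [([0.4524, -0.0782], (344, 277, 21, 20), [346, 278, 18, 19]), ([0.4483, -0.0759], (252, 226, 21, 26), [255, 228, 17, 24])]
yellow [([0.5499, -0.0595], (336, 233, 22, 21), [337, 234, 21, 20]), ([0.5477, -0.0608], (294, 214, 20, 31), [295, 214, 20, 31])]
orange_b [([0.4425, 0.0584], (286, 282, 19, 17), [287, 283, 17, 16]), ([0.4407, 0.0574], (250, 194, 17, 29), [251, 196, 16, 26])]
orange_j [([0.6686, 0.0709], (280, 182, 21, 22), [282, 183, 19, 20]), ([0.6657, 0.0703], (336, 191, 18, 24), [337, 193, 17, 21])]
0.002 blue [0.4501 0.2919] [0.448  0.3006]
0.002 purple [0.4656 0.389 ] [0.4625 0.3925]
0.002 yellow [0.5468 0.2765] [0.5449 0.284 ]
0.002 white [0.5627 0.3732] [0.5604 0.3781]
[np.float64(0.0984), np.float64(0.098), np.float64(0.098), np.float64(0.0983)]
0.006 blue [0.4501 0.2909] [0.4482 0.2925]
0.006 purple [0.4656 0.3877] [0.4625 0.3839]
0.006 yellow [0.5466 0.2755] [0.5444 0.276 ]
0.006 white [0.5624 0.3719] [0.5598 0.3695]
[np.float64(0.0981), np.float64(0.0977), np.float64(0.0977), np.float64(0.098)]
top ((449.1000671386719, 267.800048828125), (8.049844741821289, 18.335756301879883), 26.56505012512207) [[ 0.499  -0.2946  0.028 ]] [[ 0.4992 -0.2969  0.016 ]] [[0.4841, -0.2773, 0.028], [0.522, -0.296, 0.028], [0.5139, -0.3124, 0.028], [0.4761, -0.2938, 0.028]]
side ((290.10003662109375, 296.800048828125), (21.466251373291016, 12.074766159057617), 26.56505012512207) [[ 0.4975 -0.2997  0.028 ]] [[ 0.498  -0.2851  0.016 ]] [[0.4733, -0.299, 0.028], [0.4858, -0.2661, 0.028], [0.522, -0.3011, 0.028], [0.5088, -0.3322, 0.028]]
[([345, 100, 57, 56, 2453], [373.0, 127.7]), ([405, 224, 85, 81, 1607], [452.6, 267.4])]
```

View pics/clip_top.png

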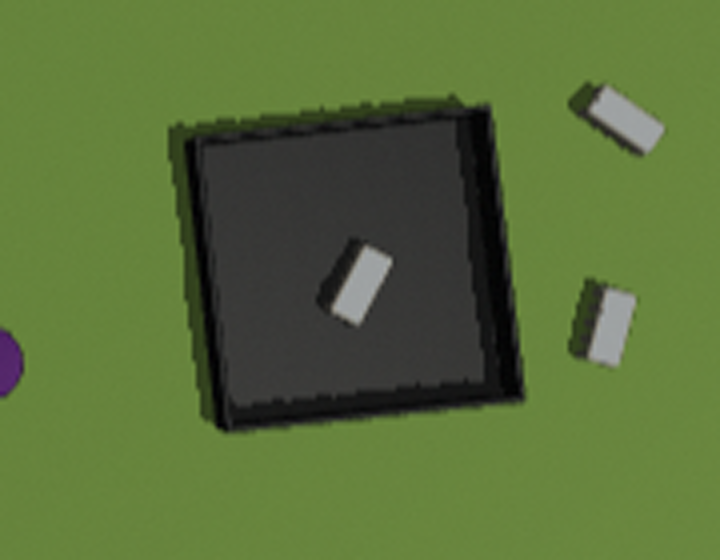

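View pics/clip_side.png

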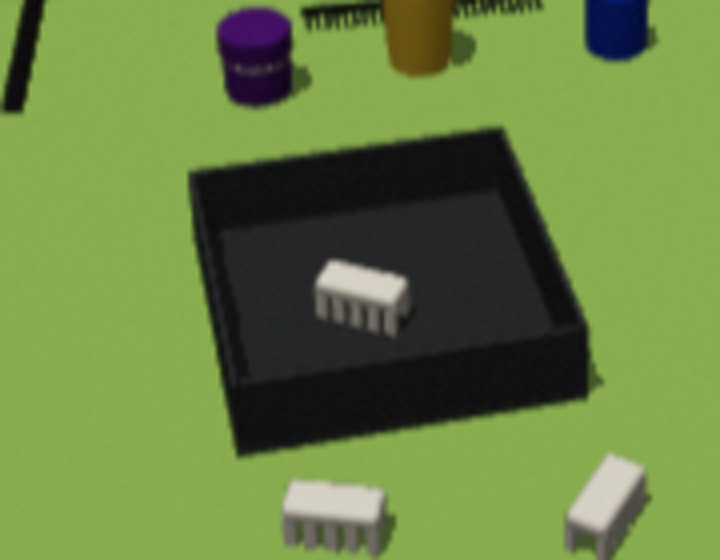

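```bash
cat > d.py <<'E'
import sys,numpy as np
from scipy.spatial.transform import Rotation as R
from workcell import status
x,y,z,yaw=map(float,sys.argv[1:5])
o=status.get_obs();r=R.from_quat(o["ee_rot"]);a=np.radians(yaw)
g=R.from_matrix(np.c_[[np.cos(a),np.sin(a),0],[np.sin(a),-np.cos(a),0],[0,0,-1]])
rel=r.inv()*g
print("t",round(o["clock"],2),"p",o["position"].round(4),"w",round(o["grip_width"],3),"F",o["ft_force"].round(1),"j",o["joint_pos"].round(2))
print("shift units",(r.inv().apply(np.array([x,y,z])-o["position"])/.05).round(2),"turn",np.degrees(rel.as_rotvec()/5).round(2))
E
python3 d.py .668 -.0575 .30 66
```

```text
t 0.2 p [0.2357 0.5788 0.4042] w 0.997 F [-0.2  0.1  0.2] j [-1.21  0.33 -0.06  1.46  0.02  1.35 -0.09]
shift units [-8.52 12.81  2.09] turn [-0.    0.01  0.37]
```

>>> servo_tool:
  motion:
    - [[-0.55,0.82,0.1,0,0,0.03],[-0.55,0.82,0.1,0,0,0.03],[-0.55,0.82,0.1,0,0,0.03],[-0.55,0.82,0.1,0,0,0.03],[-0.55,0.82,0.1,0,0,0.03],[-0.55,0.82,0.1,0,0,0.03],[-0.55,0.82,0.1,0,0,0.03],[-0.55,0.82,0.1,0,0,0.03],[-0.55,0.82,0.1,0,0,0.03],[-0.55,0.82,0.1,0,0,0.03],[-0.55,0.82,0.1,0,0,0.03],[-0.55,0.82,0.1,0,0,0.03]]
  jaw: 50
  force: 40

```text
clock: 1.4
position: [0.5597, 0.0828, 0.3415]
ee_rot: [0.835, 0.55, 0.0, -0.002]
ft_force: [0.7, 0.9, 0.9]
grip_width: 0.803
```

```bash
python3 d.py .668 -.0575 .30 66
```

```text
t 1.4 p [0.5597 0.0828 0.3415] w 0.803 F [0.7 0.9 0.9] j [-0.52  0.25  0.34  1.72 -0.09  1.19  1.01]
shift units [-1.73  3.1   0.82] turn [-0.03 -0.02  0.16]
```

>>> servo_tool:
  motion:
    - [[-0.4,0.7,0.15,0,0,0.03],[-0.4,0.7,0.15,0,0,0.03],[-0.4,0.7,0.2,0,0,0.03],[-0.3,0.6,0.2,0,0,0.03],[-0.1,0.2,0.1,0,0,0.03],[0,0,0,0,0,0],[0,0,0,0,0,0]]

```text
clock: 2.1
position: [0.6647, -0.0609, 0.2976]
ee_rot: [0.841, 0.541, -0.001, -0.001]
ft_force: [-0.4, -0.1, -0.2]
grip_width: 0.806
```

```bash
python3 d.py .668 -.0575 .182 66
```

```text
t 2.1 p [ 0.6647 -0.0609  0.2976] w 0.806 F [-0.4 -0.1 -0.2] j [-0.26  0.52  0.4   1.48 -0.21  1.19  1.31]
shift units [0.09 0.04 2.31] turn [-0.03  0.02 -0.09]
```

>>> servo_tool:
  motion:
    - [[0.09,0.04,0,0,0,-0.09],[0,0,0.5,0,0,0],[0,0,0.6,0,0,0],[0,0,0.6,0,0,0],[0,0,0.4,0,0,0],[0,0,0.2,0,0,0],[0,0,0,0,0,0]]

```text
clock: 2.8
position: [0.669, -0.0434, 0.1852]
ee_rot: [0.834, 0.552, 0.004, -0.002]
ft_force: [-0.2, 0.2, 0.3]
grip_width: 0.804
```

```bash
python3 d.py .668 -.0575 .182 66; python3 - <<'E'
from h import *
for n in("top","side"):
    c=cams.camera(n); u,v=proj(c,[.668,-.0575,.03])[0].astype(int); cv2.imwrite(f"pics/b_{n}.png",cv2.resize(c["color"][v-60:v+60,u-80:u+80,::-1],None,fx=4,fy=4))
E
```

```text
t 2.8 p [ 0.669  -0.0434  0.1852] w 0.804 F [-0.2  0.2  0.3] j [-0.25  0.64  0.35  1.55 -0.26  0.99  1.34]
shift units [-0.27  0.09  0.06] turn [ 0.02 -0.1   0.2 ]
```

>>> servo_tool:
  motion:
    - [[-0.27,0.09,0,0.02,-0.1,0.2],[0,0,0,0,0,0],[0,0,0,0,0,0]]

```text
clock: 3.2
position: [0.6696, -0.0597, 0.1905]
ee_rot: [0.839, 0.544, 0.003, 0.002]
ft_force: [0.3, 0.8, -0.1]
grip_width: 0.805
```

```bash
python3 d.py .668 -.0575 .182 66
```

```text
t 3.2 p [ 0.6696 -0.0597  0.1905] w 0.805 F [ 0.3  0.8 -0.1] j [-0.24  0.64  0.36  1.55 -0.25  1.    1.34]
shift units [ 0.03 -0.05  0.17] turn [ 0.08 -0.03 -0.02]
```

View pics/b_side.png

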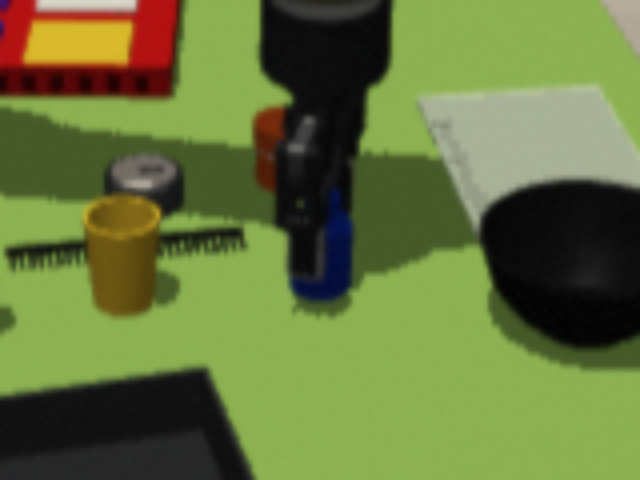

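>>> servo_tool:
  motion:
    - [[0.02,-0.05,0.15,0.05,0,0],[0,0,0,0,0,0],[0,0,0,0,0,0]]

```text
clock: 3.5
position: [0.6679, -0.0582, 0.1833]
ee_rot: [0.839, 0.543, 0.002, 0.001]
ft_force: [0.5, -0.2, 0.5]
grip_width: 0.807
```

```bash
python3 d.py .668 -.0575 .182 66
```

```text
t 3.5 p [ 0.6679 -0.0582  0.1833] w 0.807 F [ 0.5 -0.2  0.5] j [-0.24  0.64  0.36  1.56 -0.26  0.99  1.34]
shift units [ 0.01 -0.    0.03] turn [ 0.04 -0.03 -0.03]
```

>>> servo_tool:
  motion:
    - [[0,0,0,0,0,0],[0,0,0,0,0,0],[0,0,0,0,0,0],[0,0,0,0,0,0],[0,0,0,0,0,0],[0,0,0,0,0,0],[0,0,0,0,0,0],[0,0,0,0,0,0]]
  jaw: 255
  force: 40

```text
clock: 4.3
position: [0.6679, -0.0577, 0.1832]
ee_rot: [0.839, 0.544, 0.002, 0.001]
ft_force: [0.3, -0.1, -0.1]
grip_width: 0.432
```

```bash
python3 d.py .668 -.0575 .32 66
```

```text
t 4.3 p [ 0.6679 -0.0577  0.1832] w 0.432 F [ 0.3 -0.1 -0.1] j [-0.24  0.64  0.36  1.56 -0.26  0.99  1.34]
shift units [ 0.01  0.01 -2.73] turn [ 0.04 -0.03 -0.03]
```

>>> servo_tool:
  motion:
    - [[0,0,-0.4,0,0,0],[0,0,-0.7,0,0,0],[0,0,-0.7,0,0,0],[0,0,-0.6,0,0,0],[0,0,-0.3,0,0,0],[0,0,0,0,0,0]]

```text
clock: 4.9
position: [0.6665, -0.0576, 0.32]
ee_rot: [0.839, 0.544, -0.0, -0.001]
ft_force: [0.1, 0.0, -1.0]
grip_width: 0.434
```

```bash
python3 d.py .4495 .2915 .31 70
```

```text
t 4.9 p [ 0.6665 -0.0576  0.32  ] w 0.434 F [ 0.1  0.  -1. ] j [-0.27  0.5   0.4   1.46 -0.2   1.23  1.3 ]
shift units [ 4.6  -6.81  0.22] turn [-0.02 -0.01 -0.83]
```

Lifted (about 0.7–1 N weight). Carry to the blue pad.

>>> servo_tool:
  motion:
    - [[0.3,-0.4,0,0,0,-0.08],[0.46,-0.68,0,0,0,-0.08],[0.46,-0.68,0,0,0,-0.08],[0.46,-0.68,0,0,0,-0.08],[0.46,-0.68,0,0,0,-0.08],[0.46,-0.68,0,0,0,-0.08],[0.46,-0.68,0,0,0,-0.08],[0.46,-0.68,0,0,0,-0.08],[0.46,-0.68,0,0,0,-0.08],[0.3,-0.45,0.1,0,0,-0.08],[0.15,-0.2,0.1,0,0,0],[0,0,0,0,0,0]]

```text
clock: 6.1
position: [0.4354, 0.2802, 0.2893]
ee_rot: [0.819, 0.574, -0.013, -0.002]
ft_force: [-0.1, -0.9, -1.4]
grip_width: 0.432
```

```bash
python3 d.py .4495 .2915 .21 70
```

```text
t 6.1 p [0.4354 0.2802 0.2893] w 0.432 F [-0.1 -0.9 -1.4] j [-0.83  0.2   0.2   1.88 -0.05  1.09  0.6 ]
shift units [0.34 0.22 1.58] turn [-0.2   0.21  0.01]
```

>>> servo_tool:
  motion:
    - [[0.34,0.22,0,-0.2,0.2,0],[0,0,0.4,0,0,0],[0,0,0.5,0,0,0],[0,0,0.4,0,0,0],[0,0,0.2,0,0,0],[0,0,0,0,0,0],[0,0,0,0,0,0]]

```text
clock: 6.8
position: [0.4589, 0.2827, 0.2088]
ee_rot: [0.823, 0.569, -0.002, 0.003]
ft_force: [0.1, -0.7, -1.8]
grip_width: 0.436
```

```bash
python3 d.py .4495 .2915 .19 70
```

```text
t 6.8 p [0.4589 0.2827 0.2088] w 0.436 F [ 0.1 -0.7 -1.8] j [-0.81  0.35  0.2   1.9  -0.08  0.91  0.63]
shift units [ 0.1  -0.24  0.38] turn [ 0.04  0.07 -0.14]
```

>>> servo_tool:
  motion:
    - [[0.1,-0.24,0.1,0.04,0.07,-0.14],[0,0,0,0,0,0],[0,0,0,0,0,0]]

```text
clock: 7.1
position: [0.4495, 0.2924, 0.2054]
ee_rot: [0.819, 0.574, 0.002, -0.001]
ft_force: [0.3, -0.3, 0.4]
grip_width: 0.437
```

```bash
python3 d.py .4495 .2915 .19 70
```

```text
t 7.1 p [0.4495 0.2924 0.2054] w 0.437 F [ 0.3 -0.3  0.4] j [-0.82  0.34  0.19  1.91 -0.08  0.89  0.63]
shift units [-0.02  0.01  0.31] turn [ 0.01 -0.04  0.01]
```

>>> servo_tool:
  motion:
    - [[0,0,0.12,0,0,0],[0,0,0.1,0,0,0],[0,0,0.05,0,0,0],[0,0,0,0,0,0]]

```text
clock: 7.5
position: [0.4496, 0.293, 0.1916]
ee_rot: [0.819, 0.574, 0.002, -0.001]
ft_force: [-0.5, -0.2, -2.1]
grip_width: 0.427
```

```bash
python3 d.py .4495 .2915 .19 70; python3 - <<'E'
from h import *
c=cams.camera("side"); u,v=proj(c,[.45,.29,.03])[0].astype(int); cv2.imwrite(f"pics/pb.png",cv2.resize(c["color"][v-60:v+60,u-80:u+80,::-1],None,fx=4,fy=4))
E
```

```text
t 7.5 p [0.4496 0.293  0.1916] w 0.427 F [-0.5 -0.2 -2.1] j [-0.82  0.37  0.18  1.92 -0.09  0.86  0.63]
shift units [-0.03  0.01  0.03] turn [ 0.02 -0.05  0.02]
```

View pics/pb.png

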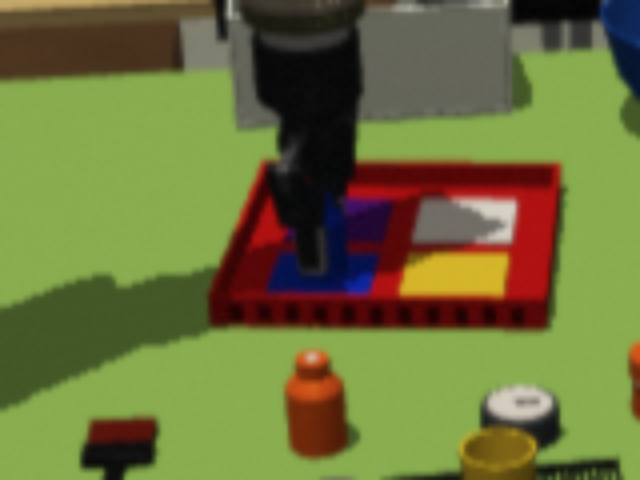

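Bottle stands over the blue pad. Lower in small steps until contact.

>>> servo_tool:
  motion:
    - [[0,0,0.04,0,0,0],[0,0,0,0,0,0]]

```text
clock: 7.75
position: [0.45, 0.2931, 0.1902]
ee_rot: [0.819, 0.574, 0.003, -0.001]
ft_force: [0.4, 0.2, -1.2]
grip_width: 0.435
```

>>> servo_tool:
  motion:
    - [[0,0,0.04,0,0,0],[0,0,0,0,0,0]]

```text
clock: 7.95
position: [0.4505, 0.2932, 0.1906]
ee_rot: [0.819, 0.574, 0.003, -0.001]
ft_force: [-0.1, 0.0, -0.8]
grip_width: 0.436
```

>>> servo_tool:
  motion:
    - [[0,0,0.06,0,0,0],[0,0,0,0,0,0]]

```text
clock: 8.15
position: [0.4512, 0.2936, 0.1906]
ee_rot: [0.819, 0.574, 0.004, -0.001]
ft_force: [0.8, 0.4, -0.9]
grip_width: 0.436
```

>>> servo_tool:
  motion:
    - [[-0.02,0.02,0.08,0,-0.06,0]]

```text
clock: 8.25
position: [0.4522, 0.2935, 0.1889]
ee_rot: [0.819, 0.574, 0.003, -0.001]
ft_force: [-16.5, -2.6, 50.5]
grip_width: 0.431
```

```bash
python3 d.py .4495 .2915 .19 70; python3 -c "
from workcell import status
print(status.get_obs()['tau'].round(1))"
```

```text
t 8.25 p [0.4522 0.2935 0.1889] w 0.431 F [-16.5  -2.6  50.5] j [-0.82  0.37  0.18  1.91 -0.09  0.86  0.63]
shift units [-0.06 -0.04 -0.02] turn [ 0.03 -0.07  0.01]
[  3.2 -33.1   5.6 -21.    1.5  -5.3  -0.1]
```

>>> servo_tool:
  motion:
    - [[0,0,-0.02,0,0,0],[0,0,0,0,0,0]]

```text
clock: 8.45
position: [0.4525, 0.2939, 0.1905]
ee_rot: [0.819, 0.574, 0.004, -0.001]
ft_force: [-0.3, 0.8, -1.4]
grip_width: 0.438
```

```bash
python3 d.py .4495 .2915 .19 70
```

```text
t 8.45 p [0.4525 0.2939 0.1905] w 0.438 F [-0.3  0.8 -1.4] j [-0.82  0.37  0.18  1.91 -0.09  0.86  0.63]
shift units [-0.07 -0.04  0.01] turn [ 0.04 -0.09  0.02]
```

>>> servo_tool:
  motion:
    - [[0,0,0,0,0,0],[0,0,0,0,0,0],[0,0,0,0,0,0],[0,0,0,0,0,0],[0,0,-0.3,0,0,0],[0,0,-0.6,0,0,0],[0,0,-0.7,0,0,0],[0,0,-0.7,0,0,0],[0,0,-0.4,0,0,0],[0,0,0,0,0,0]]
  jaw: 60

```text
clock: 9.45
position: [0.4512, 0.2922, 0.3271]
ee_rot: [0.819, 0.574, 0.001, -0.0]
ft_force: [0.2, 0.8, 0.0]
grip_width: 0.766
```

```bash
python3 d.py .5485 -.060 .30 66
```

```text
t 9.45 p [0.4512 0.2922 0.3271] w 0.766 F [0.2 0.8 0. ] j [-0.84  0.2   0.2   1.81 -0.04  1.14  0.6 ]
shift units [-5.96  4.23  0.53] turn [ 0.01 -0.02  0.81]
```

>>> servo_tool:
  motion:
    - [[-0.4,0.25,0,0,0,0.1],[-0.65,0.47,0,0,0,0.1],[-0.65,0.47,0,0,0,0.1],[-0.65,0.47,0,0,0,0.1],[-0.65,0.47,0,0,0,0.1],[-0.65,0.47,0,0,0,0.1],[-0.65,0.47,0,0,0,0.1],[-0.65,0.47,0.1,0,0,0.1],[-0.5,0.37,0.1,0,0,0],[-0.35,0.22,0.1,0,0,0],[-0.15,0.1,0,0,0,0],[0,0,0,0,0,0]]
  jaw: 35

```text
clock: 10.65
position: [0.5347, -0.0757, 0.3017]
ee_rot: [0.838, 0.545, -0.003, -0.001]
ft_force: [0.1, 0.8, 0.7]
grip_width: 0.86
```

```bash
python3 d.py .5485 -.060 .197 66; python3 - <<'E'
from h import *
c=cams.camera("side"); u,v=proj(c,[.45,.29,.03])[0].astype(int); cv2.imwrite(f"pics/pb2.png",cv2.resize(c["color"][v-60:v+60,u-80:u+80,::-1],None,fx=4,fy=4))
E
```

```text
t 10.65 p [ 0.5347 -0.0757  0.3017] w 0.86 F [0.1 0.8 0.7] j [-0.37  0.24  0.49  1.83 -0.12  1.1   1.32]
shift units [0.41 0.14 2.09] turn [-0.07  0.05  0.02]
```

View pics/pb2.png

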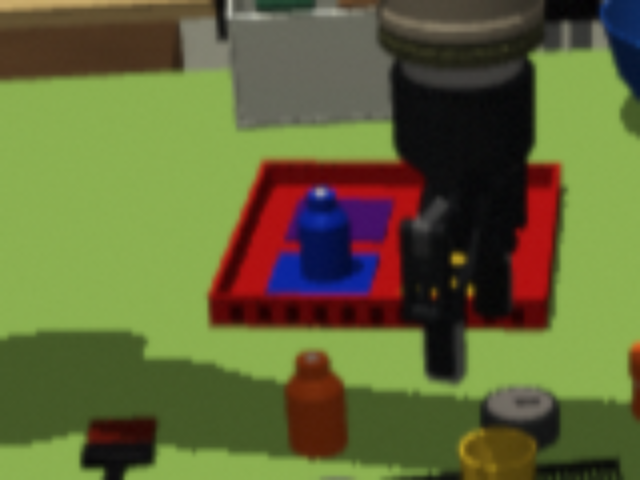

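>>> servo_tool:
  motion:
    - [[0.41,0.14,0,-0.07,0.05,0.02],[0,0,0.2,0,0,0],[0,0,0.2,0,0,0],[0,0,0,0,0,0],[0,0,0,0,0,0]]

```text
clock: 11.2
position: [0.5506, -0.051, 0.2801]
ee_rot: [0.836, 0.548, 0.001, -0.001]
ft_force: [-0.1, -0.2, 0.2]
grip_width: 0.864
```

```bash
python3 d.py .5485 -.060 .193 66
```

```text
t 11.2 p [ 0.5506 -0.051   0.2801] w 0.864 F [-0.1 -0.2  0.2] j [-0.39  0.29  0.46  1.82 -0.15  1.06  1.3 ]
shift units [-0.19  0.03  1.74] turn [-0.01 -0.04  0.1 ]
```

>>> servo_tool:
  motion:
    - [[-0.1,0.01,0,0,0,0],[-0.05,0.01,0,0,0,0],[0,0,0.3,0,0,0],[0,0,0.4,0,0,0],[0,0,0.4,0,0,0],[0,0,0.2,0,0,0],[0,0,0.1,0,0,0],[0,0,0,0,0,0]]

```text
clock: 12.0
position: [0.5481, -0.0601, 0.2065]
ee_rot: [0.837, 0.547, 0.002, -0.001]
ft_force: [-0.0, 0.2, 0.5]
grip_width: 0.859
```

```bash
python3 d.py .5485 -.060 .193 66
```

```text
t 12.0 p [ 0.5481 -0.0601  0.2065] w 0.859 F [-0.   0.2  0.5] j [-0.35  0.39  0.44  1.88 -0.21  0.91  1.36]
shift units [0.   0.01 0.27] turn [ 0.01 -0.05  0.07]
```

>>> servo_tool:
  motion:
    - [[0,0,0.15,0,0,0],[0,0,0.08,0,0,0],[0,0,0,0,0,0],[0,0,0,0,0,0]]

```text
clock: 12.4
position: [0.5489, -0.0601, 0.1956]
ee_rot: [0.837, 0.547, 0.003, -0.0]
ft_force: [-0.5, 0.1, -0.4]
grip_width: 0.869
```

>>> servo_tool:
  motion:
    - [[0,0,0,0,0,0],[0,0,0,0,0,0],[0,0,0,0,0,0],[0,0,0,0,0,0],[0,0,0,0,0,0],[0,0,0,0,0,0],[0,0,0,0,0,0],[0,0,0,0,0,0]]
  jaw: 255
  force: 30

```text
clock: 13.2
position: [0.5492, -0.0601, 0.1965]
ee_rot: [0.837, 0.547, 0.004, 0.0]
ft_force: [0.6, 0.4, -0.2]
grip_width: 0.523
```

>>> servo_tool:
  motion:
    - [[0,0,-0.3,0,0,0],[0,0,-0.6,0,0,0],[0,0,-0.7,0,0,0],[0,0,-0.5,0,0,0],[0,0,-0.2,0,0,0],[0,0,0,0,0,0]]

```text
clock: 13.8
position: [0.5479, -0.0612, 0.3194]
ee_rot: [0.837, 0.547, 0.004, 0.0]
ft_force: [0.8, 0.6, -0.9]
grip_width: 0.523
```

```bash
python3 d.py .546 .276 .31 70;  python3 - <<'E'
from h import *
c=cams.camera("side"); u,v=proj(c,[.55,-.06,.1])[0].astype(int); cv2.imwrite(f"pics/yc.png",cv2.resize(c["color"][v-60:v+60,u-80:u+80,::-1],None,fx=4,fy=4))
E
```

```text
t 13.8 p [ 0.5479 -0.0612  0.3194] w 0.523 F [ 0.8  0.6 -0.9] j [-0.39  0.24  0.48  1.79 -0.13  1.13  1.29]
shift units [ 6.16 -2.75  0.21] turn [ 0.06 -0.06 -0.74]
```

View pics/yc.png

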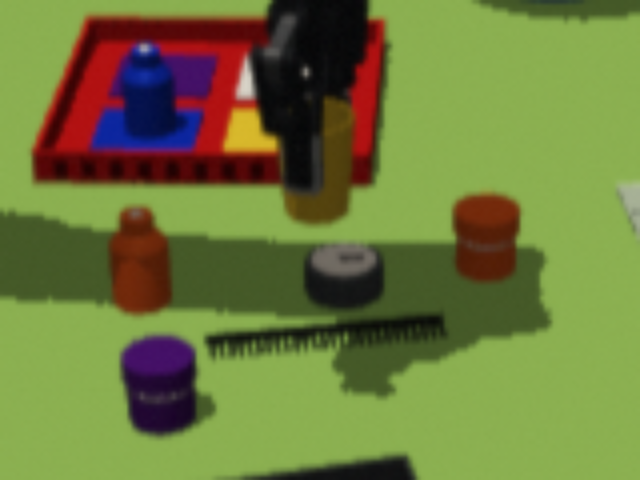

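>>> servo_tool:
  motion:
    - [[0.4,-0.18,0,0,0,-0.1],[0.7,-0.31,0,0,0,-0.1],[0.7,-0.31,0,0,0,-0.1],[0.7,-0.31,0,0,0,-0.1],[0.7,-0.31,0,0,0,-0.1],[0.7,-0.31,0,0,0,-0.1],[0.7,-0.31,0,0,0,-0.1],[0.6,-0.27,0,0,0,0],[0.4,-0.17,0,0,0,0],[0.2,-0.1,0,0,0,0],[0.05,0,0,0,0,0],[0,0,0,0,0,0]]

```text
clock: 15.05
position: [0.5311, 0.2675, 0.3002]
ee_rot: [0.821, 0.571, -0.009, -0.002]
ft_force: [0.9, 0.2, 0.0]
grip_width: 0.524
```

```bash
python3 d.py .546 .276 .22 70
```

```text
t 15.05 p [0.5311 0.2675 0.3002] w 0.524 F [0.9 0.2 0. ] j [-0.78  0.35  0.29  1.68 -0.11  1.14  0.76]
shift units [0.28 0.24 1.6 ] turn [-0.15  0.16 -0.06]
```

>>> servo_tool:
  motion:
    - [[0.12,0.1,0,-0.1,0.1,0],[0.1,0.08,0.2,0,0,0],[0,0,0.4,0,0,0],[0,0,0.4,0,0,0],[0,0,0.3,0,0,0],[0,0,0.1,0,0,0],[0,0,0,0,0,0],[0,0,0,0,0,0]]

```text
clock: 15.85
position: [0.5486, 0.2673, 0.2256]
ee_rot: [0.824, 0.567, -0.002, 0.001]
ft_force: [-0.4, -0.6, 0.3]
grip_width: 0.522
```

```bash
python3 d.py .546 .276 .2035 70
```

```text
t 15.85 p [0.5486 0.2673 0.2256] w 0.522 F [-0.4 -0.6  0.3] j [-0.75  0.47  0.28  1.7  -0.14  1.    0.78]
shift units [ 0.15 -0.11  0.44] turn [-0.01  0.06 -0.19]
```

>>> servo_tool:
  motion:
    - [[0.1,-0.07,0,0,0.05,-0.15],[0.02,-0.02,0.1,0,0,0],[0,0,0.1,0,0,0],[0,0,0.1,0,0,0],[0,0,0,0,0,0],[0,0,0,0,0,0]]

```text
clock: 16.45
position: [0.547, 0.2757, 0.2115]
ee_rot: [0.82, 0.573, 0.001, -0.0]
ft_force: [-0.1, 0.5, 0.3]
grip_width: 0.525
```

```bash
python3 d.py .546 .276 .2035 70
```

```text
t 16.45 p [0.547  0.2757 0.2115] w 0.525 F [-0.1  0.5  0.3] j [-0.75  0.49  0.27  1.71 -0.15  0.97  0.79]
shift units [-0.   -0.02  0.16] turn [ 0.02 -0.03 -0.02]
```

>>> servo_tool:
  motion:
    - [[0,0,0.08,0,0,0],[0,0,0.05,0,0,0],[0,0,0,0,0,0]]

```text
clock: 16.75
position: [0.5471, 0.2756, 0.2045]
ee_rot: [0.82, 0.573, 0.002, -0.0]
ft_force: [-0.2, -1.2, -1.1]
grip_width: 0.521
```

>>> servo_tool:
  motion:
    - [[0,0,0.05,0,0,0]]

```text
clock: 16.85
position: [0.5475, 0.2758, 0.203]
ee_rot: [0.82, 0.573, 0.002, -0.0]
ft_force: [-10.0, -4.2, 28.3]
grip_width: 0.523
```

>>> servo_tool:
  motion:
    - [[0,0,-0.02,0,0,0],[0,0,0,0,0,0],[0,0,0,0,0,0],[0,0,0,0,0,0],[0,0,0,0,0,0],[0,0,-0.2,0,0,0],[0,0,-0.4,0,0,0],[0,0,-0.6,0,0,0],[0,0,-0.6,0,0,0],[0,0,-0.4,0,0,0],[0,0,0,0,0,0]]
  jaw: 45

```text
clock: 17.95
position: [0.547, 0.275, 0.3209]
ee_rot: [0.82, 0.572, 0.002, -0.0]
ft_force: [0.4, -0.4, -0.2]
grip_width: 0.824
```

```bash
python3 d.py .4505 -.077 .30 66
```

```text
t 17.95 p [0.547  0.275  0.3209] w 0.824 F [ 0.4 -0.4 -0.2] j [-0.77  0.36  0.29  1.62 -0.11  1.17  0.76]
shift units [-7.28  0.62  0.39] turn [ 0.03 -0.04  0.76]
```

>>> servo_tool:
  motion:
    - [[-0.4,0.03,0,0,0,0.08],[-0.8,0.03,0,0,0,0.08],[-0.8,0.03,0,0,0,0.08],[-0.8,0.03,0,0,0,0.08],[-0.8,0.03,0,0,0,0.08],[-0.8,0.03,0,0,0,0.08],[-0.8,0.03,0,0,0,0.08],[-0.7,0.03,0.1,0,0,0.08],[-0.5,0.03,0.1,0,0,0],[-0.3,0.03,0.1,0,0,0],[-0.1,0,0,0,0,0],[0,0,0,0,0,0]]
  jaw: 40

```text
clock: 19.15
position: [0.427, -0.0574, 0.3021]
ee_rot: [0.836, 0.548, 0.003, -0.002]
ft_force: [0.1, -0.2, -0.3]
grip_width: 0.84
```

```bash
python3 d.py .4505 -.077 .191 66
```

```text
t 19.15 p [ 0.427  -0.0574  0.3021] w 0.84 F [ 0.1 -0.2 -0.3] j [-0.49 -0.03  0.51  2.1   0.01  1.07  1.18]
shift units [-0.19  0.59  2.22] turn [ 0.   -0.09  0.11]
```

>>> servo_tool:
  motion:
    - [[-0.1,0.3,0,0,-0.05,0.05],[-0.05,0.2,0.1,0,0,0],[0,0,0.3,0,0,0],[0,0,0.3,0,0,0],[0,0,0.2,0,0,0],[0,0,0,0,0,0],[0,0,0,0,0,0]]

```text
clock: 19.85
position: [0.4508, -0.068, 0.2571]
ee_rot: [0.835, 0.55, 0.002, -0.0]
ft_force: [0.5, 0.2, 0.1]
grip_width: 0.847
```

```bash
python3 d.py .4505 -.077 .191 66
```

```text
t 19.85 p [ 0.4508 -0.068   0.2571] w 0.847 F [0.5 0.2 0.1] j [-0.46  0.1   0.54  2.09 -0.07  0.96  1.28]
shift units [-0.17  0.06  1.32] turn [ 0.02 -0.05  0.16]
```

>>> servo_tool:
  motion:
    - [[-0.1,0.04,0,0,0,0.1],[-0.03,0,0.2,0,0,0],[0,0,0.3,0,0,0],[0,0,0.3,0,0,0],[0,0,0.15,0,0,0],[0,0,0,0,0,0],[0,0,0,0,0,0]]

```text
clock: 20.55
position: [0.4512, -0.0757, 0.2089]
ee_rot: [0.838, 0.546, 0.005, 0.0]
ft_force: [0.2, -0.5, -0.5]
grip_width: 0.843
```

```bash
python3 d.py .4505 -.077 .191 66
```

```text
t 20.55 p [ 0.4512 -0.0757  0.2089] w 0.843 F [ 0.2 -0.5 -0.5] j [-0.43  0.2   0.54  2.12 -0.14  0.85  1.35]
shift units [-0.03 -0.    0.36] turn [ 0.07 -0.08  0.04]
```

>>> servo_tool:
  motion:
    - [[-0.02,0,0.15,0.06,-0.07,0],[0,0,0.12,0,0,0],[0,0,0.06,0,0,0],[0,0,0,0,0,0],[0,0,0,0,0,0]]

```text
clock: 21.05
position: [0.4513, -0.0766, 0.1921]
ee_rot: [0.838, 0.546, 0.001, 0.0]
ft_force: [0.6, -0.1, -0.2]
grip_width: 0.845
```

```bash
python3 d.py .4505 -.077 .191 66
```

```text
t 21.05 p [ 0.4513 -0.0766  0.1921] w 0.845 F [ 0.6 -0.1 -0.2] j [-0.42  0.23  0.53  2.13 -0.16  0.81  1.37]
shift units [-0.01 -0.01  0.02] turn [ 0.02 -0.02  0.04]
```

>>> servo_tool:
  motion:
    - [[0,0,0,0,0,0],[0,0,0,0,0,0],[0,0,0,0,0,0],[0,0,0,0,0,0],[0,0,0,0,0,0],[0,0,0,0,0,0],[0,0,0,0,0,0],[0,0,0,0,0,0]]
  jaw: 255
  force: 40

```text
clock: 21.85
position: [0.4515, -0.0766, 0.1927]
ee_rot: [0.838, 0.546, 0.002, 0.0]
ft_force: [0.3, 0.4, 0.4]
grip_width: 0.503
```

>>> servo_tool:
  motion:
    - [[0,0,-0.3,0,0,0],[0,0,-0.6,0,0,0],[0,0,-0.7,0,0,0],[0,0,-0.5,0,0,0],[0,0,-0.2,0,0,0],[0,0,0,0,0,0]]

```text
clock: 22.45
position: [0.4504, -0.0768, 0.3105]
ee_rot: [0.838, 0.546, 0.0, -0.0]
ft_force: [-0.1, -0.0, -1.5]
grip_width: 0.497
```

```bash
python3 d.py .465 .3875 .31 70;  python3 - <<'E'
from h import *
c=cams.camera("side"); u,v=proj(c,[.5,.05,.1])[0].astype(int); cv2.imwrite(f"pics/pj.png",cv2.resize(c["color"][v-75:v+75,u-100:u+100,::-1],None,fx=4,fy=4))
E
```

```text
t 22.45 p [ 0.4504 -0.0768  0.3105] w 0.497 F [-0.1 -0.  -1.5] j [-0.47  0.02  0.56  2.03 -0.01  1.09  1.24]
shift units [ 8.61 -3.48  0.01] turn [ 0.   -0.   -0.76]
```

View pics/pj.png

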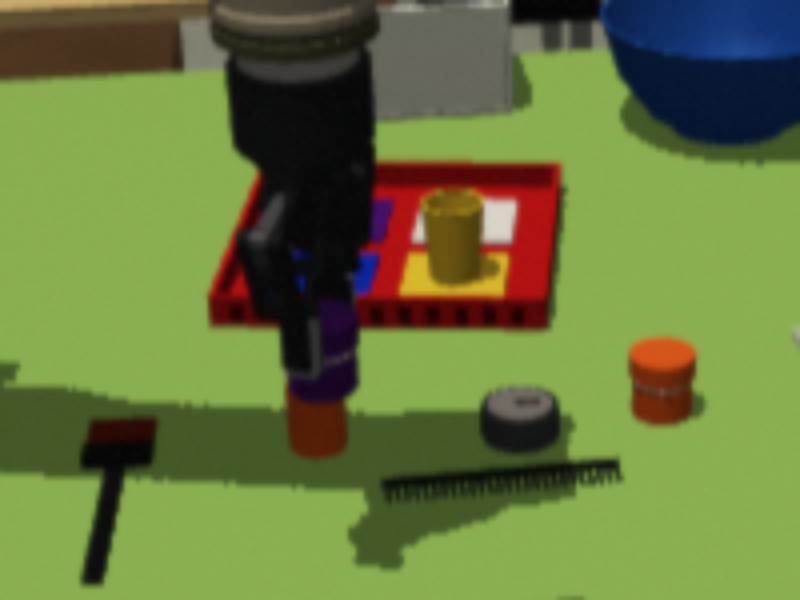

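>>> servo_tool:
  motion:
    - [[0.4,-0.16,-0.1,0,0,-0.08],[0.8,-0.32,-0.1,0,0,-0.08],[0.8,-0.32,-0.05,0,0,-0.08],[0.8,-0.32,-0.05,0,0,-0.08],[0.8,-0.32,-0.05,0,0,-0.08],[0.8,-0.32,-0.05,0,0,-0.08],[0.8,-0.32,0,0,0,-0.08],[0.8,-0.32,0,0,0,-0.08],[0.8,-0.32,0,0,0,-0.08],[0.6,-0.24,0,0,0,0],[0.4,-0.17,0,0,0,0],[0.2,-0.1,0,0,0,0]]

```text
clock: 23.7
position: [0.4451, 0.3685, 0.3055]
ee_rot: [0.821, 0.571, -0.015, -0.003]
ft_force: [-0.2, -1.0, -0.5]
grip_width: 0.501
```

>>> servo_tool:
  motion:
    - [[0,0,0,0,0,0]]

```text
clock: 23.8
position: [0.4443, 0.3695, 0.3036]
ee_rot: [0.82, 0.572, -0.016, -0.003]
ft_force: [0.4, -0.7, -0.3]
grip_width: 0.499
```

```bash
python3 d.py .465 .3875 .22 70
```

```text
t 23.8 p [0.4443 0.3695 0.3036] w 0.499 F [ 0.4 -0.7 -0.3] j [-0.93  0.32  0.19  1.71 -0.07  1.15  0.5 ]
shift units [0.52 0.3  1.65] turn [-0.26  0.26 -0.06]
```

>>> servo_tool:
  motion:
    - [[0.2,0.12,0,-0.15,0.15,0],[0.15,0.1,0.1,-0.05,0.05,0],[0,0,0.3,0,0,0],[0,0,0.4,0,0,0],[0,0,0.3,0,0,0],[0,0,0.1,0,0,0],[0,0,0,0,0,0],[0,0,0,0,0,0]]

```text
clock: 24.6
position: [0.4683, 0.3752, 0.2396]
ee_rot: [0.824, 0.567, -0.002, 0.002]
ft_force: [-0.4, 0.1, -0.2]
grip_width: 0.502
```

```bash
python3 d.py .465 .3875 .1997 70
```

```text
t 24.6 p [0.4683 0.3752 0.2396] w 0.502 F [-0.4  0.1 -0.2] j [-0.91  0.42  0.19  1.72 -0.09  1.01  0.52]
shift units [ 0.21 -0.15  0.8 ] turn [ 0.01  0.05 -0.19]
```

>>> servo_tool:
  motion:
    - [[0.15,-0.1,0,0,0.05,-0.15],[0.03,-0.02,0.15,0,0,0],[0,0,0.2,0,0,0],[0,0,0.2,0,0,0],[0,0,0.1,0,0,0],[0,0,0,0,0,0],[0,0,0,0,0,0]]

```text
clock: 25.3
position: [0.4661, 0.3872, 0.2056]
ee_rot: [0.82, 0.573, 0.002, -0.0]
ft_force: [-0.0, 0.3, -1.3]
grip_width: 0.5
```

```bash
python3 d.py .465 .3875 .1997 70
```

```text
t 25.3 p [0.4661 0.3872 0.2056] w 0.5 F [-0.   0.3 -1.3] j [-0.91  0.47  0.18  1.72 -0.1   0.95  0.52]
shift units [-0.   -0.02  0.12] turn [ 0.02 -0.03 -0.02]
```

>>> servo_tool:
  motion:
    - [[0,-0.02,0.06,0,0,0],[0,0,0.05,0,0,0],[0,0,0,0,0,0]]

```text
clock: 25.6
position: [0.4653, 0.3875, 0.2002]
ee_rot: [0.82, 0.573, 0.002, -0.0]
ft_force: [-0.5, 0.5, -1.7]
grip_width: 0.498
```

>>> servo_tool:
  motion:
    - [[0,0,0.04,0,0,0]]

```text
clock: 25.7
position: [0.4656, 0.3877, 0.1995]
ee_rot: [0.82, 0.573, 0.002, -0.0]
ft_force: [-9.1, -7.9, 31.9]
grip_width: 0.505
```

Contact; release and retreat.

>>> servo_tool:
  motion:
    - [[0,0,-0.02,0,0,0],[0,0,0,0,0,0],[0,0,0,0,0,0],[0,0,0,0,0,0],[0,0,0,0,0,0],[0,0,-0.2,0,0,0],[0,0,-0.4,0,0,0],[0,0,-0.6,0,0,0],[0,0,-0.6,0,0,0],[0,0,-0.4,0,0,0],[0,0,-0.1,0,0,0]]
  jaw: 55

```text
clock: 26.8
position: [0.465, 0.3869, 0.3222]
ee_rot: [0.82, 0.572, 0.002, -0.0]
ft_force: [-0.6, 0.0, -0.1]
grip_width: 0.783
```

```bash
python3 d.py .498 -.295 .30 63.8;  python3 - <<'E'
from h import *
c=cams.camera("side"); u,v=proj(c,[.5,.2,.05])[0].astype(int); cv2.imwrite(f"pics/pj2.png",cv2.resize(c["color"][v-75:v+75,u-100:u+100,::-1],None,fx=4,fy=4))
E
```

```text
t 26.8 p [0.465  0.3869 0.3222] w 0.783 F [-0.6  0.  -0.1] j [-0.93  0.34  0.19  1.63 -0.07  1.17  0.5 ]
shift units [-12.58   5.32   0.41] turn [ 0.02 -0.04  1.21]
```

View pics/pj2.png

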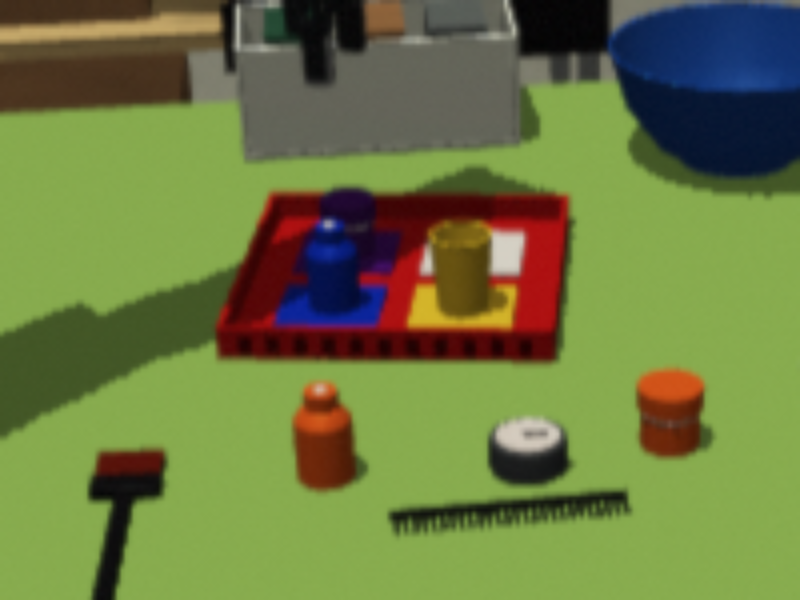

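>>> servo_tool:
  motion:
    - [[-0.5,0.2,0,0,0,0.08],[-0.88,0.37,0,0,0,0.08],[-0.88,0.37,0,0,0,0.08],[-0.88,0.37,0,0,0,0.08],[-0.88,0.37,0,0,0,0.08],[-0.88,0.37,0,0,0,0.08],[-0.88,0.37,0,0,0,0.08],[-0.88,0.37,0,0,0,0.08],[-0.88,0.37,0,0,0,0.08],[-0.88,0.37,0,0,0,0.08],[-0.88,0.37,0,0,0,0.08],[-0.88,0.37,0,0,0,0.08]]
  jaw: 115

```text
clock: 28.05
position: [0.464, -0.1785, 0.3101]
ee_rot: [0.84, 0.542, -0.003, -0.003]
ft_force: [0.4, 0.6, 0.1]
grip_width: 0.549
```

```bash
python3 d.py .498 -.295 .28 63.8
```

```text
t 28.05 p [ 0.464  -0.1785  0.3101] w 0.549 F [0.4 0.6 0.1] j [-0.31  0.14  0.63  1.94 -0.09  1.1   1.51]
shift units [-1.84  1.58  0.59] turn [-0.08  0.02  0.37]
```

>>> servo_tool:
  motion:
    - [[-0.5,0.45,0,0,0,0.1],[-0.5,0.45,0.1,-0.05,0,0.1],[-0.35,0.3,0.1,0,0,0.1],[-0.15,0.15,0.1,0,0,0],[-0.05,0.05,0,0,0,0],[0,0,0,0,0,0],[0,0,0,0,0,0]]

```text
clock: 28.75
position: [0.491, -0.2871, 0.2892]
ee_rot: [0.85, 0.527, -0.005, -0.002]
ft_force: [0.2, 0.2, -0.0]
grip_width: 0.551
```

```bash
python3 d.py .498 -.295 .175 63.8
```

```text
t 28.75 p [ 0.491  -0.2871  0.2892] w 0.551 F [ 0.2  0.2 -0. ] j [-0.11  0.36  0.68  1.78 -0.24  1.1   1.75]
shift units [-0.07  0.22  2.28] turn [-0.11  0.07 -0.04]
```

>>> servo_tool:
  motion:
    - [[-0.04,0.15,0,-0.1,0.07,-0.03],[0,0.05,0.2,0,0,0],[0,0,0.4,0,0,0],[0,0,0.4,0,0,0],[0,0,0.3,0,0,0],[0,0,0.1,0,0,0],[0,0,0,0,0,0],[0,0,0,0,0,0]]

```text
clock: 29.55
position: [0.5021, -0.2897, 0.2161]
ee_rot: [0.847, 0.531, 0.003, 0.0]
ft_force: [0.6, -0.4, 0.2]
grip_width: 0.547
```

```bash
python3 d.py .498 -.295 .175 63.8; python3 - <<'E'
from h import *
im=[]
for n in("top","side"):
 c=cams.camera(n); u,v=proj(c,[.498,-.295,.03])[0].astype(int); im.append(cv2.resize(c["color"][v-60:v+60,u-48:u+48,::-1],None,fx=4,fy=4))
cv2.imwrite("pics/cl.png",np.hstack(im))
E
```

```text
t 29.55 p [ 0.5021 -0.2897  0.2161] w 0.547 F [ 0.6 -0.4  0.2] j [-0.06  0.47  0.62  1.81 -0.33  0.97  1.82]
shift units [-0.13 -0.03  0.82] turn [ 0.03 -0.05  0.07]
```

View pics/cl.png

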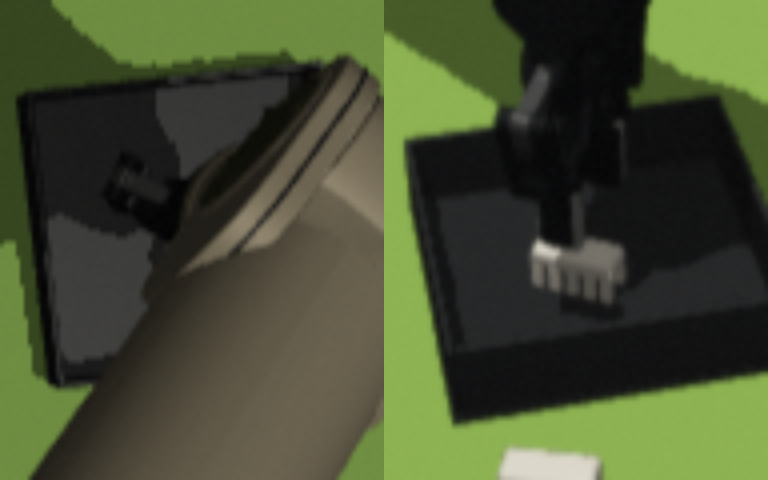

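>>> servo_tool:
  motion:
    - [[-0.09,-0.02,0,0,-0.04,0.05],[-0.02,0,0.15,0,0,0],[0,0,0.2,0,0,0],[0,0,0.15,0,0,0],[0,0,0,0,0,0],[0,0,0,0,0,0]]

```text
clock: 30.25
position: [0.4989, -0.2951, 0.1903]
ee_rot: [0.849, 0.529, 0.002, 0.002]
ft_force: [-0.0, 0.1, -0.4]
grip_width: 0.55
```

```bash
python3 d.py .498 -.295 .180 63.8
```

```text
t 30.25 p [ 0.4989 -0.2951  0.1903] w 0.55 F [-0.   0.1 -0.4] j [-0.03  0.51  0.61  1.82 -0.36  0.92  1.85]
shift units [-0.01 -0.02  0.21] turn [ 0.06 -0.01  0.01]
```

>>> servo_tool:
  motion:
    - [[-0.01,-0.02,0.1,0.05,0,0],[0,0,0.07,0,0,0],[0,0,0,0,0,0],[0,0,0,0,0,0]]

```text
clock: 30.65
position: [0.4979, -0.295, 0.1811]
ee_rot: [0.849, 0.529, 0.001, -0.0]
ft_force: [-0.1, -0.1, 0.4]
grip_width: 0.553
```

```bash
python3 d.py .498 -.295 .180 63.8
```

```text
t 30.65 p [ 0.4979 -0.295   0.1811] w 0.553 F [-0.1 -0.1  0.4] j [-0.03  0.52  0.6   1.83 -0.37  0.9   1.86]
shift units [0.   0.   0.02] turn [ 0.01 -0.01  0.02]
```

>>> servo_tool:
  motion:
    - [[0,0,0,0,0,0],[0,0,0,0,0,0],[0,0,0,0,0,0],[0,0,0,0,0,0],[0,0,0,0,0,0],[0,0,0,0,0,0],[0,0,0,0,0,0]]
  jaw: 255
  force: 30

```text
clock: 31.35
position: [0.4981, -0.2951, 0.1817]
ee_rot: [0.849, 0.529, 0.001, 0.0]
ft_force: [0.1, 0.0, 0.0]
grip_width: 0.225
```

>>> servo_tool:
  motion:
    - [[0,0,-0.3,0,0,0],[0,0,-0.6,0,0,0],[0,0,-0.7,0,0,0],[0,0,-0.6,0,0,0],[0,0,-0.4,0,0,0],[0,0,-0.1,0,0,0]]

```text
clock: 31.95
position: [0.4967, -0.2957, 0.3256]
ee_rot: [0.849, 0.528, 0.001, 0.0]
ft_force: [-0.8, 0.6, -0.4]
grip_width: 0.225
```

```bash
python3 d.py .5615 .3715 .31 70; python3 - <<'E'
from h import *
c=cams.camera("side"); u,v=proj(c,[.498,-.295,.1])[0].astype(int); cv2.imwrite("pics/cl2.png",cv2.resize(c["color"][v-60:v+60,u-80:u+80,::-1],None,fx=4,fy=4))
E
```

```text
t 31.95 p [ 0.4967 -0.2957  0.3256] w 0.225 F [-0.8  0.6 -0.4] j [-0.11  0.33  0.69  1.72 -0.23  1.17  1.76]
shift units [12.54 -4.74  0.32] turn [ 0.01 -0.01 -1.25]
```

View pics/cl2.png

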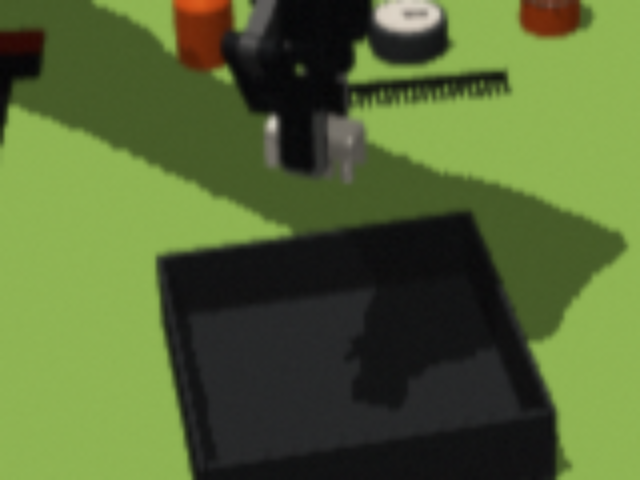

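>>> servo_tool:
  motion:
    - [[0.5,-0.19,0,0,0,-0.1],[0.9,-0.34,0,0,0,-0.1],[0.9,-0.34,0,0,0,-0.1],[0.9,-0.34,0,0,0,-0.1],[0.9,-0.34,0,0,0,-0.1],[0.9,-0.34,0,0,0,-0.1],[0.9,-0.34,0,0,0,-0.1],[0.9,-0.34,0,0,0,-0.1],[0.9,-0.34,0,0,0,-0.1],[0.9,-0.34,0,0,0,-0.1],[0.9,-0.34,0,0,0,-0.1],[0.8,-0.3,0,0,0,-0.1]]

```text
clock: 33.2
position: [0.5198, 0.2673, 0.3144]
ee_rot: [0.823, 0.568, -0.006, -0.001]
ft_force: [1.0, 0.1, -0.0]
grip_width: 0.229
```

```bash
python3 d.py .5615 .3715 .30 70
```

```text
t 33.2 p [0.5198 0.2673 0.3144] w 0.229 F [ 1.   0.1 -0. ] j [-0.85  0.32  0.35  1.7  -0.12  1.16  0.75]
shift units [2.25 0.04 0.27] turn [-0.09  0.1  -0.16]
```

>>> servo_tool:
  motion:
    - [[0.6,0,0,-0.05,0.05,-0.05],[0.5,0.05,0,-0.05,0.05,-0.05],[0.3,0.05,0,0,0,0],[0.15,0.05,0,0,0,0],[0.05,0,0,0,0,0],[0,0,0,0,0,0]]

```text
clock: 33.8
position: [0.5512, 0.3499, 0.3058]
ee_rot: [0.817, 0.576, -0.005, -0.001]
ft_force: [-0.3, -0.4, -0.9]
grip_width: 0.229
```

```bash
python3 d.py .5615 .3715 .20 70
```

```text
t 33.8 p [0.5512 0.3499 0.3058] w 0.229 F [-0.3 -0.4 -0.9] j [-0.88  0.47  0.32  1.51 -0.16  1.19  0.7 ]
shift units [0.49 0.06 2.11] turn [-0.08  0.08  0.07]
```

>>> servo_tool:
  motion:
    - [[0.2,0.02,0,-0.08,0.08,0.05],[0.15,0.02,0,0,0,0],[0.05,0,0.2,0,0,0],[0,0,0.4,0,0,0],[0,0,0.4,0,0,0],[0,0,0.3,0,0,0],[0,0,0.1,0,0,0],[0,0,0,0,0,0],[0,0,0,0,0,0]]

```text
clock: 34.7
position: [0.5613, 0.3671, 0.2321]
ee_rot: [0.82, 0.573, 0.001, 0.0]
ft_force: [-1.0, 0.3, -0.4]
grip_width: 0.227
```

```bash
python3 d.py .5615 .3715 .19 70; python3 - <<'E'
from h import *
im=[]
for n in("top","side"):
 c=cams.camera(n); u,v=proj(c,[.54,.33,.03])[0].astype(int); im.append(cv2.resize(c["color"][v-60:v+60,u-48:u+48,::-1],None,fx=4,fy=4))
cv2.imwrite("pics/cl3.png",np.hstack(im))
E
```

```text
t 34.7 p [0.5613 0.3671 0.2321] w 0.227 F [-1.   0.3 -0.4] j [-0.87  0.58  0.31  1.52 -0.19  1.07  0.7 ]
shift units [ 0.08 -0.03  0.84] turn [ 0.02 -0.01 -0.02]
```

View pics/cl3.png

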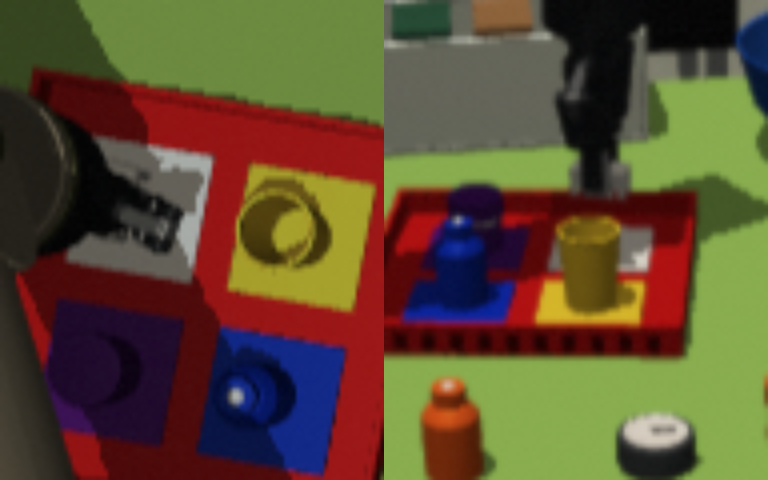

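>>> servo_tool:
  motion:
    - [[0.05,-0.02,0.1,0,0,0],[0.02,0,0.2,0,0,0],[0,0,0.2,0,0,0],[0,0,0.15,0,0,0],[0,0,0.05,0,0,0],[0,0,0,0,0,0],[0,0,0,0,0,0]]

```text
clock: 35.5
position: [0.562, 0.3715, 0.1953]
ee_rot: [0.82, 0.573, 0.002, 0.0]
ft_force: [-0.4, 0.3, 0.6]
grip_width: 0.224
```

```bash
python3 d.py .5615 .3715 .185 70
```

```text
t 35.5 p [0.562  0.3715 0.1953] w 0.224 F [-0.4  0.3  0.6] j [-0.87  0.63  0.29  1.54 -0.2   1.01  0.7 ]
shift units [-0.   -0.01  0.21] turn [ 0.03 -0.03 -0.02]
```

>>> servo_tool:
  motion:
    - [[0,0,0.1,0.02,-0.02,0],[0,0,0.08,0,0,0],[0,0,0,0,0,0]]

```text
clock: 35.8
position: [0.5622, 0.3716, 0.1862]
ee_rot: [0.82, 0.573, 0.001, -0.0]
ft_force: [0.4, 1.1, -0.5]
grip_width: 0.233
```

>>> servo_tool:
  motion:
    - [[0,0,0.04,0,0,0]]

```text
clock: 35.9
position: [0.5624, 0.3716, 0.1844]
ee_rot: [0.82, 0.573, 0.001, -0.0]
ft_force: [-1.4, -0.7, 27.1]
grip_width: 0.227
```

Contact at the expected height; release with a moderate opening and rise.

>>> servo_tool:
  motion:
    - [[0,0,-0.02,0,0,0],[0,0,0,0,0,0],[0,0,0,0,0,0],[0,0,0,0,0,0],[0,0,0,0,0,0],[0,0,-0.2,0,0,0],[0,0,-0.4,0,0,0],[0,0,-0.6,0,0,0],[0,0,-0.6,0,0,0],[0,0,-0.6,0,0,0],[0,0,-0.6,0,0,0],[0,0,-0.2,0,0,0]]
  jaw: 130

```text
clock: 37.1
position: [0.5616, 0.3706, 0.354]
ee_rot: [0.82, 0.573, 0.001, 0.0]
ft_force: [1.1, -0.6, -0.2]
grip_width: 0.487
```

>>> servo_tool:
  motion:
    - [[0.2,0,-0.2,0,0,0],[0.5,-0.5,-0.2,0,0,0],[0.5,-0.5,-0.1,0,0,0],[0.5,-0.5,0,0,0,0],[0.5,-0.5,0,0,0,0],[0.5,-0.5,0,0,0,0],[0.3,-0.3,0,0,0,0],[0,0,0,0,0,0]]

```text
clock: 37.9
position: [0.4799, 0.5642, 0.3824]
ee_rot: [0.821, 0.57, 0.002, 0.0]
ft_force: [-0.2, 0.4, 0.1]
grip_width: 0.487
```

```bash
python3 - <<'E'
from h import *
import pickle
C={n:cams.camera(n) for n in("top","side")}; pickle.dump(C,open("c1.pkl","wb"))
for n in C: cv2.imwrite(f"pics/{n}F.png",C[n]["color"][:,:,::-1])
im=[]
for n in("top","side"):
 c=C[n]; u,v=proj(c,[.507,.33,.03])[0].astype(int); im.append(cv2.resize(c["color"][v-60:v+60,u-60:u+60,::-1],(390,480),interpolation=cv2.INTER_CUBIC))
cv2.imwrite("pics/F.png",np.hstack(im))
E
```

```text
(no output)
```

View pics/F.png

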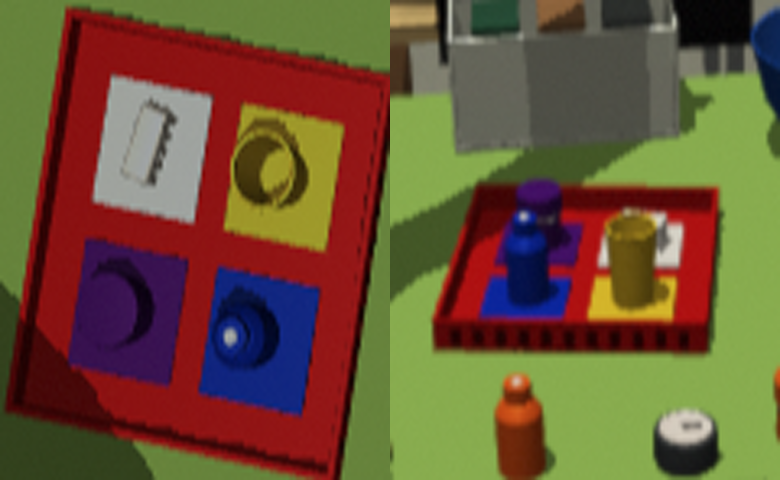

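View pics/topF.png

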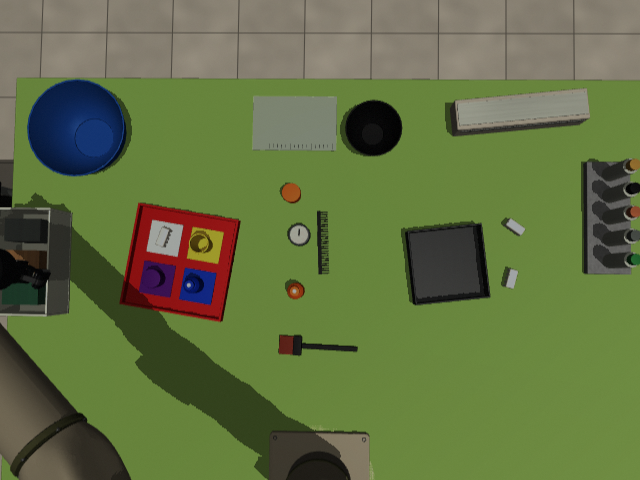

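```bash
python3 - <<'E'
from h import *
import pickle
C=pickle.load(open("c1.pkl","rb"));S=8
pads={'blue':(.4496,.2913),'purple':(.465,.387),'yellow':(.546,.2757),'white':(.562,.3715)}
kd={'blue':'bottle','purple':'jar','yellow':'cup'}
t=np.linspace(0,2*np.pi,60)
for n in C:
  c=C[n];u,v=proj(c,[.507,.33,.03])[0].astype(int);w,h=(48,36) if n=='side' else (48,37)
  y0,x0=v-h-4,u-w
  if n=='top': y0,x0,h,w=v-37,u-48,37,48
  im=cv2.resize(c["color"][y0:y0+2*h,x0:x0+2*w,::-1],None,fx=S,fy=S,interpolation=cv2.INTER_CUBIC)
  def dr(P): cv2.polylines(im,[np.round((proj(c,P)-[x0,y0]+.5)*S).astype(np.int32)],True,(255,255,0),1)
  for k,p in pads.items():
    if k in kd:
      for r,z in prof[kd[k]]: dr(np.c_[p[0]+r*np.cos(t),p[1]+r*np.sin(t),0*t+z+.007])
    else:
      for z in(.007,.031):
        a=np.radians(-20);e=np.array([np.cos(a),np.sin(a)]);f=np.array([-e[1],e[0]])
        dr(np.array([[*(np.array(p)+s*.022*e+q*.010*f),z] for s,q in((1,1),(1,-1),(-1,-1),(-1,1))]))
  cv2.imwrite(f"pics/ov_{n}.png",im);print(im.shape)
c=C['top']
for k,kind,px in(('orange','bottle',(295.2,290.4)),('orange','jar',(291,192.7))):
  b,l=blobs(mask(c,k));i=min(b,key=lambda q:np.hypot(*(np.array(q[2])-px)));print(i[2],px)
E
```

```text
(592, 768, 3)
(576, 768, 3)
[295.2, 290.4] (295.2, 290.4)
[291.0, 192.7] (291, 192.7)
```

View pics/ov_top.png

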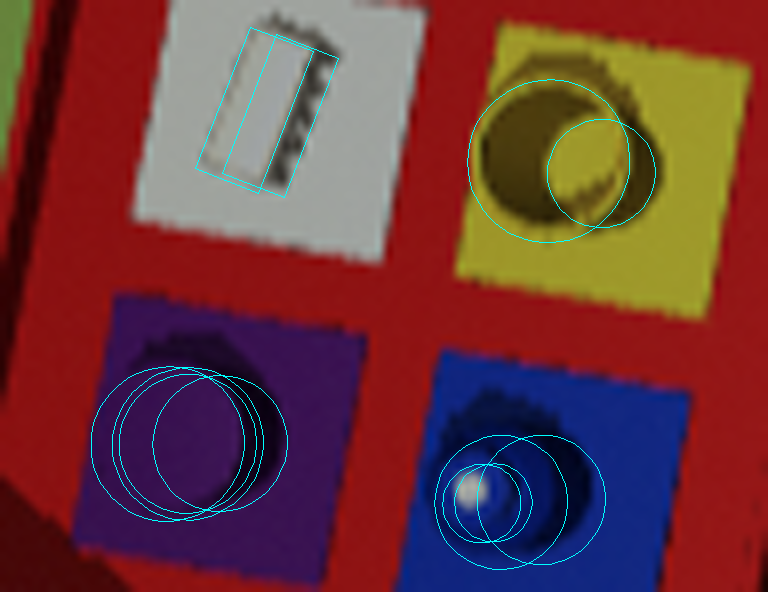

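View pics/ov_side.png

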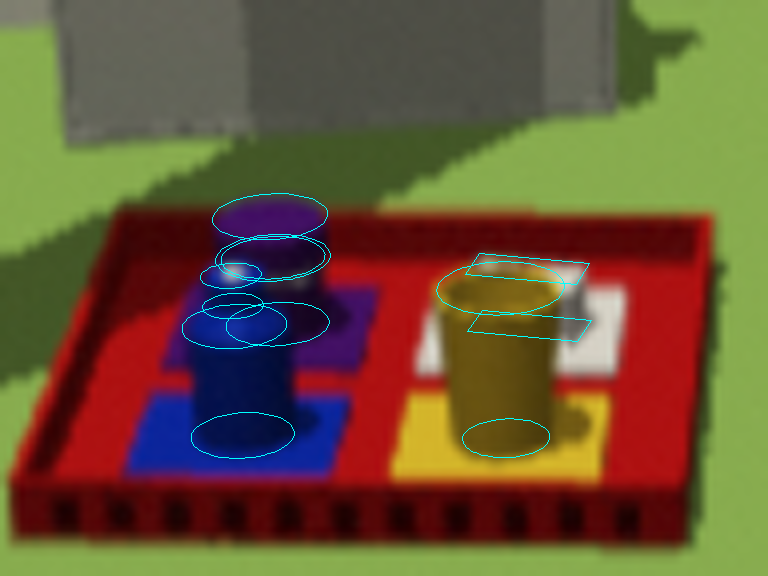

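```bash
python3 -c "
from workcell import order,status
print(status.get_obs()['clock']);print(order.hand_in())"
```

```text
38.0
the job is handed in; nothing more can be done
None
```

I placed the blue bottle, purple jar, yellow cup and white clip on the pads of their own colours, let go of them, and handed the job in at 38 s. The clip was the one in the tub, farthest left of the three look-alikes. No verdict comes back at hand-in.

- **Placement:** In the final top and side pictures, outlines drawn at the pad centres match all four objects to roughly 3–5 mm. All four stand upright, well inside the 15 mm limit. In the side view the cup hides part of the clip, so its position rests mainly on the top view.
- **Seating height:** Each object met its pad at the height expected for a pad surface about 7 mm above the table.
- **Orange bottle and jar:** They have not moved; their centres are at the same pixels as at the start.
- **Arm:** It was retracted clear of everything before hand-in.
- **Disagreements:** The two cameras differed by about 2–4 mm, so I averaged them. The force reading did not show contact until about 1–2 mm past touching, so the blue bottle was briefly pressed with about 50 N at the wrist, against a limit of 120 N.

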